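# Pour the spare cap nuts through the funnel into the jar

### The arm

A 6-joint arm with a two-finger parallel gripper is mounted at the origin on the work surface. World frame = base frame: x ahead of the robot, y to its left, z up, the work surface at z = 0. Lengths are in m, angles in degrees, forces in N, time in s.
With the tool pointing down it reaches from about 0.375 to 0.9 m from the base axis. Payload 3.1 kg.
Tool frame: the origin (TCP) lies on the centre line of the jaws, within the pads' length; the fingertips stand 22 mm ahead of it and the grasp point (between the pads) lies 3 mm ahead of it; y points along the fingers, z is the direction in which the jaws open and shut, and the axes are right-handed (so a half turn about y gives the same grasp; the last joint's range is limited). The gripper opens to 87 mm and grips with 3 to 60 N. Pads are 19 mm wide; open, the fingers measure 117 mm over their backs; the gripper's body (75 mm by 190 mm) begins 51 mm behind the grasp point.
Start: joints at [-84.712, 30.224, 82.088, -0, 67.689, -10.227], TCP at [0.167, -0.602, 0.245] pointing down, gripper open.
Joint ranges: [-176.69, 176.69], [-43.24, 126.21], [12.49, 139.97], [-82, 262], [0, 151.66], [-163.58, 163.58]. Speed limits (degrees/s): [159.86, 159.86, 180, 180, 180, 180].

### API

Orientations are given as a 3x3 rotation matrix whose columns are the frame's x, y, z axes.
In Python, from rig import bot gives the robot as it stands.
- The arm moves only by the tool jog_arm, never from a script. Its argument "motion" is one flat list of numbers, 6 for each row, row after row: the shift along the tool's x, y, z in mm, then the turn, a rotation vector about the tool's x, y, z in degrees. A call has 1 to 20 rows; each row is the pose to reach, as a shift and turn from the pose commanded when the call began, along the tool's axes at that moment; what a row does not reach only later rows make up. A row lasts 1/8 s, in which the tool goes at most 62.5 mm and 10.7 degrees, less where a joint would pass 70% of its speed; a pose out of reach is approached as far as the arm can. A call with a gripper value outside its range is refused whole. "gripper" is the opening, from 0 (shut) to 1 (fully open), set as the call begins (left out, the last holds). The fingers move at their own pace and stop on an object; the grip force is fixed at half the most. Time passes only in rows, so rows that repeat a pose let the fingers close. It gives the time, the measured TCP pose, the force and the opening at its end, in the units of the state.
- bot.read_state(): the state, without advancing time (a new reading comes with each control period).
- bot.capture(name): name is "scene" or "top" or "wrist"; returns (picture, depth): 384x512x3 uint8, red, green, blue; 384x512 float32, m along the optical axis (not along the pixel's ray), 0 where there is no reading.
- bot.get_calibration(name): a dict with "mtx" (3x3 intrinsics, pixels), "pose" (4x4, takes a point from camera to world coordinates); the wrist camera has in their place "hand_eye" (4x4, takes a point from camera to tool coordinates, whose origin is the TCP and whose axes are the tool frame's). Camera axes: x right, y up, looking along -z (the intrinsics and any distortion apply to the point x, -y, -z); pixel columns grow to the right and rows downward; lengths in m; the calibration is good to about 2 mm. A picture is of the moment at which its call begins: read the wrist's pose just before it. get_calibration takes no time and is no camera call.
- bot.hand_in(): hands the job in, once; it reports no verdict.
The state is a dict: "time_s": time; "joint_positions": joint angles; "qvel": joint speeds; "tau": joint torques, N m; "position": TCP position; "tcp_rot": TCP orientation; "force": force on the tool from outside, world axes, zero at the start; "moment": the same for the moment, N m; "opening": opening from 0.0 (shut) to 1.0 (fully open).
Only numpy, scipy, OpenCV 4.12 (cv2) and the standard library are available. Lean on these libraries where they do the work, as an engineer would, in place of code of your own. Each camera call takes 0.05 s, during which the arm holds its last target.

### The job

Tip the six steel cap nuts out of the tray through the wide funnel so that all of them end up down in the jar, then set the empty tray back down flat on the bench top and let go. Leave the jar standing upright (do not knock it over), and leave the bottle, the hammer and the terracotta pot where they are.

Things in the scene. Friction and masses are not known exactly. Their poses are not given: they have to be found in the camera images.
- tray: Sheet-metal tip tray with a wooden cross-bar handle, 160 mm long, 70 mm wide outside, 64 mm inside. Origin: centre of the pan's underside; z up. Its back wall is at x = +58 mm; at its -x end the pan is open: a ramp rises by 12 degrees from x = -55 mm to the pouring lip at x = -100 mm. Floor 3 mm thick, side walls 32 mm tall. 0.22 kg without the nuts.
- handle (a point): Middle of the tray's wooden cross-bar, 78 mm above the tray's underside, over the middle of the pan. The bar runs along the tray's y, 64 mm long between two uprights, 14 mm thick along the tray's x, 24 mm tall (z 66 to 90 mm); free space under it down to the nuts.
- lip (a point): Middle of the pouring lip: the open -x end of the tray, 12 mm above the underside.
- jar: Narrow clear jar with a wide black funnel screwed on its mouth (one piece, 0.6 kg, standing loose). Origin: centre of the jar's underside; z up. Jar 64 mm outside, 56 mm inside diameter, floor 6 mm thick, 85 mm tall; above it the funnel widens from a 50 mm throat at z = 85 mm to 156 mm outside, about 150 mm inside diameter, at z = 150 mm.
- funnel_mouth (a point): Centre of the funnel's upper rim, 150 mm above the jar's underside, on its axis.
- oil_bottle: Bystander: closed white bottle, 68 mm diameter, 170 mm tall, standing; origin at the centre of its underside.
- mallet: Bystander: hammer lying on the bench, about 300 mm long; its origin lies under its middle, its x axis along the handle towards the head.
- pot: Bystander: small terracotta pot, 100 mm across the rim, 90 mm tall; origin at the centre of its underside.
- nut0_mid (a point): Middle of one of six identical steel cap nuts (hexagon 17 mm across flats, 19 mm across corners, 18 mm tall with the dome, 20 g) that start in the tray.
- nut1_mid (a point): Middle of one of six identical steel cap nuts (hexagon 17 mm across flats, 19 mm across corners, 18 mm tall with the dome, 20 g) that start in the tray.
- nut2_mid (a point): Middle of one of six identical steel cap nuts (hexagon 17 mm across flats, 19 mm across corners, 18 mm tall with the dome, 20 g) that start in the tray.
- nut3_mid (a point): Middle of one of six identical steel cap nuts (hexagon 17 mm across flats, 19 mm across corners, 18 mm tall with the dome, 20 g) that start in the tray.
- nut4_mid (a point): Middle of one of six identical steel cap nuts (hexagon 17 mm across flats, 19 mm across corners, 18 mm tall with the dome, 20 g) that start in the tray.
- nut5_mid (a point): Middle of one of six identical steel cap nuts (hexagon 17 mm across flats, 19 mm across corners, 18 mm tall with the dome, 20 g) that start in the tray.
Not all that is in view belongs to the job. Leave any purple or yellow look-alike of the tray alone. Leave any blue look-alike of the jar alone.

How it is judged (in metres and radians):
On the way:
1. the tray is tipped by more than 30 degrees with its lip above the funnel (angle between tray's own z axis and vertical above 0.52 rad and horizontal distance between lip and funnel_mouth below 0.078 m and z of lip in the frame of jar above 0.09 m), for 0.1 s.
At the end, for the whole second after the job is handed in: All six nuts are in the jar (within 32 mm of its axis, under 85 mm above its underside), the jar stands upright on the bench (within 0.1 rad), and the tray stands right way up, flat on the bench top (within 0.08 rad, underside under 8 mm up), at rest and let go (horizontal distance between each of nut0_mid, nut1_mid, nut2_mid, nut3_mid, nut4_mid, nut5_mid and jar below 0.032 m and z of each of nut0_mid, nut1_mid, nut2_mid, nut3_mid, nut4_mid, nut5_mid in the frame of jar below 0.085 m and angle between jar's own z axis and vertical below 0.1 rad and height (world z) of jar below 0.01 m and angle between tray's own z axis and vertical below 0.08 rad and height (world z) of tray below 0.008 m and linear speed of each of tray, jar below 0.02 m/s); the robot touches nothing.
It fails at once if the jar is knocked over (leans by more than 0.4 rad) (angle between jar's own z axis and vertical above 0.4 rad).
It fails at once if the bottle is moved by more than 30 mm (distance of oil_bottle from where it was at the start of the episode above 0.03 m).
It fails at once if the hammer is moved by more than 30 mm (distance of mallet from where it was at the start of the episode above 0.03 m).
It fails at once if the terracotta pot is moved by more than 30 mm (distance of pot from where it was at the start of the episode above 0.03 m).
It also fails if it takes over 66 s, if anything falls off the work surface, if the arm or the gripper's body presses on something with over 40 N, if the wrist force passes 120 N, or if a joint passes its speed limit or range.

## Working session

There is one attempt and no reset: what is moved stays moved. The work goes in short steps, Python scripts to look and compute and a tool call to move; the robot and the scene stay as the last step left them, time stands still between calls to the robot, and variables do not carry over. Pictures are saved under pics/ and viewed, and the job is handed in when it is done.

Besides the shell and the picture viewer there is one more tool, called after "Request:" by a JSON object that holds its "api" and its "payload", one argument or row to a line. jog_arm: Moves the arm, as the interface text tells. Its arguments: {"type":"object","properties":{"motion":{"type":"array","items":{"type":"number"}},"gripper":{"type":"number"}},"required":["motion"]}

```bash
mkdir -p pics; ls
python3 - <<'E'
from rig import bot
import cv2,numpy as np
s=bot.read_state(); print(s['time_s'],s['position'],s['tcp_rot'],s['force'],s['opening'])
for n in ['scene','top']:
    p,d=bot.capture(n); cv2.imwrite(f'pics/{n}0.png',p[:,:,::-1]); np.savez(f'{n}0.npz',p=p,d=d)
    c=bot.get_calibration(n); print(n,c)
print(bot.get_calibration('wrist'))
E
```

```text
pics
0.0 [ 0.16713579 -0.60152052  0.24356281] [[-9.63564523e-01 -2.19241568e-04  2.67475908e-01]
 [-2.67475741e-01  2.17411938e-03 -9.63562142e-01]
 [-3.70271681e-04 -9.99997613e-01 -2.15354611e-03]] [-0.09273166  0.48547053  0.17647918] 1.0054377460218662
scene {'mtx': array([[388.4131367 ,   0.        , 250.39142904],
       [  0.        , 388.4131367 , 195.71862606],
       [  0.        ,   0.        ,   1.        ]]), 'pose': array([[ 0.63410414, -0.58690402,  0.50344375,  1.25696418],
       [ 0.77319457,  0.48888861, -0.40392831, -0.57664377],
       [-0.00906077,  0.64539259,  0.7637973 ,  1.19032253],
       [ 0.        ,  0.        ,  0.        ,  1.        ]])}
top {'mtx': array([[374.57076768,   0.        , 249.4107091 ],
       [  0.        , 374.57076768, 193.2430628 ],
       [  0.        ,   0.        ,   1.        ]]), 'pose': array([[-0.00959075,  0.98976793, -0.14236385,  0.33656806],
       [-0.9997773 , -0.01216775, -0.01724201, -0.00533831],
       [-0.01879784,  0.14216678,  0.98966421,  1.3904971 ],
       [ 0.        ,  0.        ,  0.        ,  1.        ]])}
{'mtx': array([[307.94866565,   0.        , 254.70583526],
       [  0.        , 307.94866565, 195.73414778],
       [  0.        ,   0.        ,   1.        ]]), 'hand_eye': array([[ 4.34315092e-04, -9.62018739e-01, -2.72983072e-01,
        -7.44286483e-02],
       [-1.81484910e-04,  2.72983017e-01, -9.62018835e-01,
        -1.40357821e-01],
       [ 9.99999889e-01,  4.67361607e-04, -5.60312400e-05,
         7.81663880e-04],
       [ 0.00000000e+00,  0.00000000e+00,  0.00000000e+00,
         1.00000000e+00]])}
```

View pics/scene0.png

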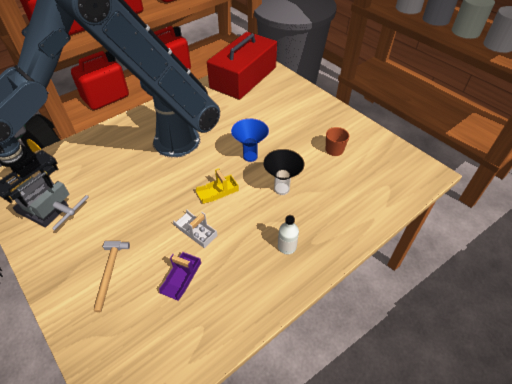

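View pics/top0.png

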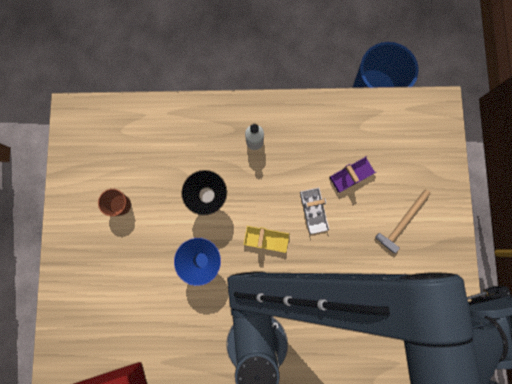

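```bash
cat > h.py <<'E'
import numpy as np,cv2
from rig import bot
def cal(n,s=None):
    c=bot.get_calibration(n)
    if n!='wrist': return c['mtx'],c['pose']
    T=np.eye(4);T[:3,:3]=s['tcp_rot'];T[:3,3]=s['position']
    return c['mtx'],T@c['hand_eye']
def ray(K,P,u,v):
    d=np.array([(u-K[0,2])/K[0,0],-(v-K[1,2])/K[1,1],-1.0]); return P[:3,3],P[:3,:3]@d
def onz(K,P,u,v,z):
    o,d=ray(K,P,u,v); return o+d*(z-o[2])/d[2]
def proj(K,P,X):
    c=P[:3,:3].T@(np.asarray(X)-P[:3,3]); return K[0,0]*c[0]/-c[2]+K[0,2],K[1,1]*-c[1]/-c[2]+K[1,2]
E
python3 - <<'E'
from h import *
for n,(u0,u1,v0,v1) in {'top':(170,350,110,250),'scene':(150,320,120,300)}.items():
    p=np.load(n+'0.npz')['p'][v0:v1,u0:u1,::-1]
    cv2.imwrite(f'pics/{n}0z.png',cv2.resize(p,None,fx=4 if n=='top' else 3.3,fy=4 if n=='top' else 3.3,interpolation=cv2.INTER_CUBIC))
f=np.load('top0.npz');p=f['p'].astype(int);K,P=cal('top')
m=((p.max(2)<45)).astype(np.uint8);m[:150]=0;m[225:]=0;m[:,:170]=0;m[:,240:]=0
c=max(cv2.findContours(m,0,2)[0],key=cv2.contourArea);(cx,cy),r=cv2.minEnclosingCircle(c);print('rim',cx,cy,r,onz(K,P,cx,cy,.15),'rad',r*1.24/374, onz(K,P,cx+r,cy,.15),onz(K,P,cx,cy+r,.15), f['d'][int(cy),int(cx+r-3)])
hsv=cv2.cvtColor(f['p'],cv2.COLOR_RGB2HSV)
# wood bar
sub=hsv[195:212,300:328]; print(sub[8,::3].tolist())
for uv in [(307,191),(319,189),(313,235),(327,233)]: print(uv,onz(K,P,*uv,.03))
for uv in [(255,128),(255,150),(115,203)]: print(uv,onz(K,P,*uv,.17))
E
```

```text
rim 203.90602111816406 192.36465454101562 21.915315628051758 [0.51986894 0.16894045 0.15      ] rad 0.07266040475610744 [0.51896049 0.09531346 0.15      ] [0.44616652 0.1683713  0.15      ] 1.2771525
[[18, 92, 192], [15, 4, 132], [6, 25, 190], [15, 100, 214], [15, 107, 217], [15, 104, 216], [15, 109, 180], [15, 104, 159], [14, 67, 114], [17, 87, 202]]
(307, 191) [ 0.53798245 -0.1926603   0.03      ]
(319, 189) [ 0.54484401 -0.2367267   0.03      ]
(313, 235) [ 0.3775661  -0.20917533  0.03      ]
(327, 233) [ 0.38421322 -0.25967728  0.03      ]
(255, 128) [ 0.73441224 -0.00508024  0.17      ]
(255, 150) [ 0.65811987 -0.0041865   0.17      ]
(115, 203) [0.48504281 0.46018489 0.17      ]
```

```bash
sleep 0
```

```text
(no output)
```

View pics/top0z.png

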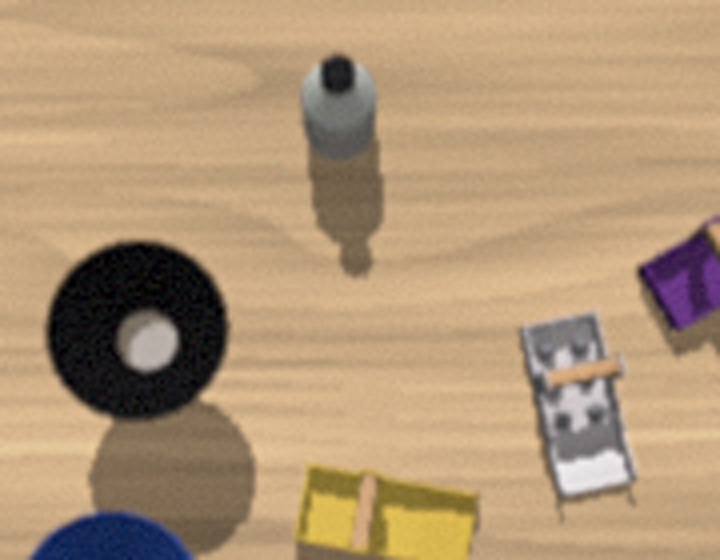

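View pics/scene0z.png

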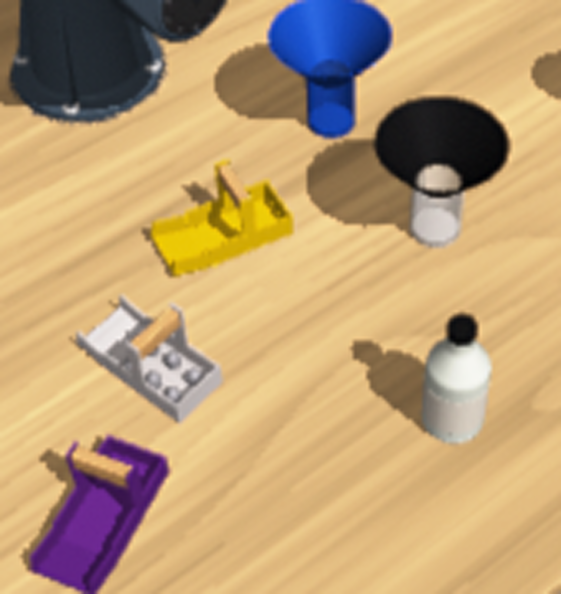

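Run:
```python
from h import *
f=np.load('top0.npz');K,P=cal('top')
z=lambda u,v:(170+u/4-.4,110+v/4-.4)
for n,uv,h in [('backR',(522,325),.032),('backL',(598,312),.032),('lip1',(562,497),.02),('lip2',(634,483),.02),('bar1',(548,376),.09),('bar2',(618,366),.09)]:
    print(n,onz(K,P,*z(*uv),h))
g=np.load('scene0.npz');Ks,Ps=cal('scene')
# scene bar centre top zoom(158,332): 
us,vs=150+158/3.3,120+328/3.3
print('bar scene',us,vs,onz(Ks,Ps,us,vs,.09))
hs=cv2.cvtColor(f['p'],cv2.COLOR_RGB2HSV).astype(int)
m=((hs[...,0]>=11)&(hs[...,0]<=16)&(hs[...,1]>95)).astype(np.uint8); m2=np.zeros_like(m);m2[196:210,304:327]=m[196:210,304:327]
ys,xs=np.nonzero(m2);print('bar mask',len(xs),xs.mean(),ys.mean(),onz(K,P,xs.mean(),ys.mean(),.085))
print(m2[196:210,300:330])
ks=cv2.cvtColor(f['p'],cv2.COLOR_RGB2HSV)
```

```text
backR [ 0.53855346 -0.16722868  0.032     ]
backL [ 0.5497159  -0.23693749  0.032     ]
lip1 [ 0.3821233  -0.20032009  0.02      ]
lip2 [ 0.39409382 -0.26589861  0.02      ]
bar1 [ 0.48474026 -0.18161577  0.09      ]
bar2 [ 0.49278811 -0.24269995  0.09      ]
bar scene 197.87878787878788 219.3939393939394 [ 0.49763154 -0.20672675  0.09      ]
bar mask 47 315.8936170212766 202.59574468085106 [ 0.4884618  -0.21481717  0.085     ]
[[0 0 0 0 0 0 0 0 0 0 0 0 0 0 0 0 0 0 0 0 0 0 0 0 0 0 0 0 0 0]
 [0 0 0 0 0 0 0 0 0 0 0 0 0 0 0 0 0 0 0 0 0 0 0 0 0 0 0 0 0 0]
 [0 0 0 0 0 0 0 0 0 0 0 0 0 0 0 0 0 0 0 0 0 0 0 0 0 0 0 0 0 0]
 [0 0 0 0 0 0 0 0 0 0 0 0 0 0 0 0 0 0 0 0 0 0 0 0 0 0 0 0 0 0]
 [0 0 0 0 0 0 0 0 0 0 0 0 0 0 0 0 0 0 0 0 0 1 1 1 0 0 0 0 0 0]
 [0 0 0 0 0 0 0 0 0 0 0 0 0 0 0 0 0 1 1 1 1 1 1 1 0 0 0 0 0 0]
 [0 0 0 0 0 0 0 0 0 0 0 0 0 1 1 1 1 1 1 1 1 1 1 1 0 0 0 0 0 0]
 [0 0 0 0 0 0 0 0 1 1 1 1 1 1 1 1 1 1 1 0 1 1 1 0 0 0 0 0 0 0]
 [0 0 0 0 0 0 0 0 1 1 1 1 1 1 1 0 1 1 0 0 0 0 0 0 0 0 0 0 0 0]
 [0 0 0 0 0 0 0 0 1 1 1 0 0 0 0 0 0 0 0 0 0 0 0 0 0 0 0 0 0 0]
 [0 0 0 0 0 0 0 0 0 0 0 0 0 0 0 0 0 0 0 0 0 0 0 0 0 0 0 0 0 0]
 [0 0 0 0 0 0 0 0 0 0 0 0 0 0 0 0 0 0 0 0 0 0 0 0 0 0 0 0 0 0]
 [0 0 0 0 0 0 0 0 0 0 0 0 0 0 0 0 0 0 0 0 0 0 0 0 0 0 0 0 0 0]
 [0 0 0 0 0 0 0 0 0 0 0 0 0 0 0 0 0 0 0 0 0 0 0 0 0 0 0 0 0 0]]
```

```bash
cat >> h.py <<'E'
from scipy.spatial.transform import Rotation as Ro
def Rt(head,tip):
    "tool rot: tool z = tray x heading (deg), y down, tipped by tip deg lip-down"
    a=np.radians(head); zx=np.array([np.cos(a),np.sin(a),0]); y=np.array([0,0,-1.]); x=np.cross(y,zx)
    R=np.c_[x,y,zx]
    # lip is at -z ; lip-down: rotate about world axis zx x ... tray y = up x zx
    ty=np.cross([0,0,1.],zx)
    return Ro.from_rotvec(np.radians(tip)*-ty).as_matrix()@R   # checked: -x end must go down
def row(s,p,R):
    R0=s['tcp_rot']; d=R0.T@(np.asarray(p)-s['position'])*1000; w=Ro.from_matrix(R0.T@R).as_rotvec(degrees=True)
    return np.round(np.r_[d,w],1)
E
python3 - <<'E'
from h import *
print(Rt(0,30)@[0,0,-1])
s=bot.read_state();print(row(s,[.488,-.213,.245],Rt(10,0)))
E
```

```text
[-0.8660254  0.        -0.5      ]
[-4.131e+02 -6.000e-01 -2.886e+02  1.000e-01 -8.450e+01 -1.000e-01]
```

Request:
{"api": "jog_arm", "payload": {
  "motion": [-413, 0, -288, 0, -84.5, 0, -413, 0, -288, 0, -84.5, 0, -413, 0, -288, 0, -84.5, 0, -413, 0, -288, 0, -84.5, 0, -413, 0, -288, 0, -84.5, 0, -413, 0, -288, 0, -84.5, 0, -413, 0, -288, 0, -84.5, 0, -413, 0, -288, 0, -84.5, 0, -413, 0, -288, 0, -84.5, 0, -413, 0, -288, 0, -84.5, 0, -413, 0, -288, 0, -84.5, 0],
  "gripper": 1.0
}}

```text
time_s: 1.48
position: [0.4873, -0.2154, 0.2444]
tcp_rot: [[0.172, -0.001, 0.985], [-0.985, -0.0, 0.172], [-0.0, -1.0, -0.001]]
force: [0.1, -0.3, 0.6]
opening: 0.997
```

Run:
```python
from h import *
s=bot.read_state();print(s['position'],s['joint_positions'],s['time_s'])
p,d=bot.capture('wrist');cv2.imwrite('pics/w1.png',p[:,:,::-1]);np.savez('w1.npz',p=p,d=d,pos=s['position'],R=s['tcp_rot'])
```

```text
[ 0.4872915  -0.21538421  0.24437055] [-3.58581511e+01  2.31607539e+01  9.53000152e+01 -2.67765793e-02
  6.15695781e+01 -4.57252235e+01] 1.475
```

View pics/w1.png

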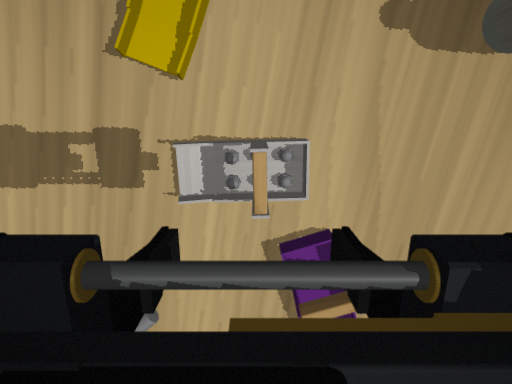

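Run:
```python
from h import *
f=np.load('w1.npz');s={'position':f['pos'],'tcp_rot':f['R']};K,P=cal('wrist',s)
h=cv2.cvtColor(f['p'],cv2.COLOR_RGB2HSV).astype(int);print(h[180,250:272].tolist())
m=((h[...,0]>8)&(h[...,0]<20)&(h[...,1]>90)).astype(np.uint8);q=np.zeros_like(m);q[140:225,245:278]=m[140:225,245:278]
q=cv2.morphologyEx(q,cv2.MORPH_OPEN,np.ones((5,5)))
n,l,st,ce=cv2.connectedComponentsWithStats(q);print(st,ce)
for r in range(152,214,12): print(r,np.nonzero(q[r])[0][[0,-1]])
for uv in [(260,150),(261,214),(260.5,182),(307,141),(307,199),(175,146),(180,202)]: 
    z=.09 if 250<uv[0]<270 else .032 if uv[0]>300 else .02
    X=onz(K,P,*uv,z);print(uv,X,(f['R'].T@(X-f['pos'])*1000).round(1),f['d'][int(uv[1]),int(uv[0])])
```

```text
[[12, 12, 105], [23, 10, 104], [17, 24, 96], [18, 112, 118], [18, 123, 156], [18, 121, 165], [18, 119, 167], [18, 121, 169], [18, 122, 171], [18, 121, 173], [18, 122, 174], [18, 120, 172], [19, 120, 170], [19, 122, 171], [19, 121, 171], [18, 122, 172], [18, 98, 164], [17, 22, 164], [17, 11, 165], [13, 11, 165], [20, 12, 123], [18, 12, 107]]
[[     0      0    512    384 195768]
 [   252    152     16     62    840]] [[255.48256099 191.53880614]
 [259.56428571 182.45595238]]
152 [258 265]
164 [253 265]
176 [253 266]
188 [254 266]
200 [254 266]
212 [254 265]
(260, 150) [ 0.48578547 -0.17944592  0.09      ] [-35.6 154.4   4.8] 0.2922053
(261, 214) [ 0.49813488 -0.24285409  0.09      ] [ 28.9 154.4   6.1] 0.31223968
(260.5, 182) [ 0.49178058 -0.2102279   0.09      ] [ -4.3 154.4   5.4] 0.30160564
(307, 141) [ 0.53867703 -0.16754797  0.032     ] [-38.3 212.3  59. ] 0.3476111
(307, 199) [ 0.55353108 -0.23451699  0.032     ] [ 30.2 212.3  62.1] 0.36763084
(175, 146) [ 0.38901503 -0.20070252  0.02      ] [-31.3 224.4 -94.2] 0.3473054
(180, 202) [ 0.40212117 -0.26839267  0.02      ] [ 37.6 224.4 -92.9] 0.36588493
```

Request:
{"api": "jog_arm", "payload": {
  "motion": [-4, 40, 5, 0, -2, 0, -4, 80, 5, 0, -2, 0, -4, 120, 5, 0, -2, 0, -4, 145, 5, 0, -2, 0, -4, 155, 5, 0, -2, 0, -4, 163, 5, 0, -2, 0, -4, 163, 5, 0, -2, 0]
}}

```text
time_s: 2.4
position: [0.4924, -0.2099, 0.0818]
tcp_rot: [[0.208, 0.0, 0.978], [-0.978, -0.0, 0.208], [0.0, -1.0, 0.0]]
force: [-0.2, 0.3, 0.4]
opening: 0.996
```

Request:
{"api": "jog_arm", "payload": {
  "motion": [0, 0, 0, 0, 0, 0, 0, 0, 0, 0, 0, 0, 0, 0, 0, 0, 0, 0, 0, 0, 0, 0, 0, 0, 0, 0, 0, 0, 0, 0, 0, 0, 0, 0, 0, 0, 0, 0, 0, 0, 0, 0, 0, 0, 0, 0, 0, 0],
  "gripper": 0
}}

```text
time_s: 3.4
position: [0.4921, -0.2094, 0.0815]
tcp_rot: [[0.208, -0.001, 0.978], [-0.978, 0.0, 0.208], [-0.0, -1.0, -0.001]]
force: [-0.4, -0.4, -0.6]
opening: 0.173
```

Run:
```python
from h import *
s=bot.read_state();print(s['position'],s['joint_positions'],s['time_s'],s['force'],s['opening'])
p,d=bot.capture('wrist');cv2.imwrite('pics/w2.png',p[:,:,::-1])
```

```text
[ 0.49210018 -0.20938454  0.08151123] [-3.50201093e+01  3.77811820e+01  1.02412901e+02 -2.43202972e-02
  3.98425377e+01 -4.70287373e+01] 3.4 [-0.43243717 -0.36610858 -0.57864189] 0.17298026182351453
```

View pics/w2.png

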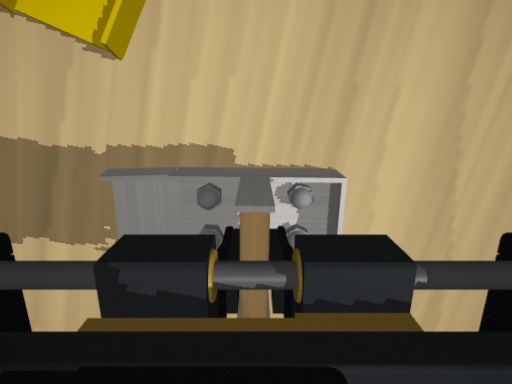

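```bash
cat >> h.py <<'E'
# planar model: r = L1 sin q2 + L2 sin(q2+q3) + a ; z = H + L1 cos q2 + L2 cos(q2+q3)
E
python3 - <<'E'
from h import *
from scipy.optimize import least_squares
Q=np.array([[-84.712,30.224,82.088],[-35.858,23.161,95.3],[-35.020,37.781,102.413]]);X=np.array([[.16714,-.60152,.24356],[.48729,-.21538,.24437],[.4921,-.20938,.08151]])
q=np.radians(Q)
rows=[];b=[]
for k in range(3):
    a1=q[k,0]; r=X[k,0]*np.cos(a1)+X[k,1]*np.sin(a1); l=-X[k,0]*np.sin(a1)+X[k,1]*np.cos(a1); print('r,lat',r,l)
    s2=q[k,1];s3=q[k,1]+q[k,2]
    rows+= [[np.sin(s2),np.sin(s3),0,1],[np.cos(s2),np.cos(s3),1,0]]; b+=[r,X[k,2]]
A=np.array(rows)
print('with a',np.linalg.lstsq(A,b,rcond=None)); print('a=0',np.linalg.lstsq(A[:,:3],b,rcond=None))
E
```

```text
r,lat 0.6143639079395901 0.11099134480307482
r,lat 0.5210994918663665 0.11088466114217319
r,lat 0.5231614667955953 0.11092553385168497
with a (array([0.41592806, 0.38222362, 0.03993602, 0.03217185]), array([0.00072903]), np.int32(4), array([2.47569127, 2.40619654, 0.2550229 , 0.12702084]))
a=0 (array([0.45301543, 0.39790377, 0.01660763]), array([0.00080008]), np.int32(3), array([2.47425827, 1.68728275, 0.1764169 ]))
```

Request:
{"api": "jog_arm", "payload": {
  "motion": [0, -5, 0, 0, 0, 0, 0, -15, 0, 0, 0, 0, 0, -35, 0, 0, 0, 0, 0, -65, 0, 0, 0, 0, 0, -100, 0, 0, 0, 0, 0, -140, 0, 0, 0, 0, 0, -180, 0, 0, 0, 0, 0, -210, 0, 0, 0, 0, 0, -225, 0, 0, 0, 0, 0, -230, 0, 0, 0, 0]
}}

```text
time_s: 4.7
position: [0.4922, -0.2093, 0.3121]
tcp_rot: [[0.208, 0.001, 0.978], [-0.978, -0.0, 0.208], [0.0, -1.0, 0.0]]
force: [-0.7, -0.3, -3.7]
opening: 0.158
```

Run:
```python
from h import *
s=bot.read_state();print(s['position'],s['joint_positions'],s['time_s'],s['force'],s['opening'])
p,d=bot.capture('scene');cv2.imwrite('pics/s3.png',p[:,:,::-1])
Q=np.array([[-84.712,30.224,82.088],[-35.858,23.161,95.3],[-35.020,37.781,102.413],s['joint_positions'][:3]]);X=np.array([[.16714,-.60152,.24356],[.48729,-.21538,.24437],[.4921,-.20938,.08151],s['position']])
q=np.radians(Q)
rows=[];b=[]
for k in range(4):
    a1=q[k,0]; r=X[k,0]*np.cos(a1)+X[k,1]*np.sin(a1)
    s2=q[k,1];s3=q[k,1]+q[k,2]
    S,C,s,c=np.sin(s2),np.cos(s2),np.sin(s3),np.cos(s3)
    rows+= [[S,s,0,c,1,C],[C,c,1,-s,0,-S]]; b+=[r,X[k,2]]
A=np.array(rows);b=np.array(b)
for cols in [[0,1,2],[0,1,2,3],[0,1,2,3,4],[0,1,2,3,4,5]]:
    x=np.linalg.lstsq(A[:,cols],b,rcond=None)[0];print(cols,x.round(4),(A[:,cols]@x-b).round(4))
```

```text
[ 0.49218976 -0.20925684  0.31207728] [-3.50123458e+01  1.88176211e+01  9.01520389e+01  1.71290245e-03
  7.09941958e+01 -4.70301111e+01] 4.7 [-0.72247796 -0.30002728 -3.65841162] 0.15842912273489565
[0, 1, 2] [0.4525 0.3982 0.0161] [-0.0182  0.0125  0.0069 -0.0019  0.009  -0.0136 -0.0007  0.003 ]
[0, 1, 2, 3] [ 0.588   0.3915 -0.0094  0.1143] [ 0.0005  0.0007 -0.0001 -0.0003 -0.0001 -0.0002 -0.0004 -0.0003]
[0, 1, 2, 3, 4] [ 0.5868  0.391  -0.0089  0.114   0.0008] [ 0.0004  0.0007 -0.     -0.0003 -0.      0.     -0.0003 -0.0004]
[0, 1, 2, 3, 4, 5] [ 0.5868  0.3877 -0.0071  0.1143 -0.0021  0.0067] [ 0.      0.      0.0002  0.0001 -0.0001 -0.     -0.0001 -0.0001]
```

View pics/s3.png

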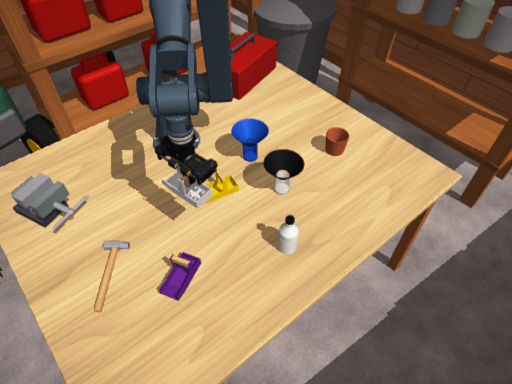

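Request:
{"api": "jog_arm", "payload": {
  "motion": [0, 0, 0, -4, 0, 3, 0, 0, 0, -8, 0, 6, 0, 0, 0, -8, 0, 6]
}}

```text
time_s: 5.12
position: [0.4928, -0.2097, 0.3095]
tcp_rot: [[0.2, -0.159, 0.967], [-0.974, 0.074, 0.214], [-0.106, -0.984, -0.14]]
force: [-0.1, 1.1, -4.1]
opening: 0.158
```

```bash
cat >> h.py <<'E'
def Ry(a): return Ro.from_euler('y',a,degrees=True).as_matrix()
def Rz(a): return Ro.from_euler('z',a,degrees=True).as_matrix()
def fk(q,par,g4=1,g6=-1,latw=0):
    L1,L2,D,H,Lw=par
    R1=Rz(q[0]);Ra=R1@Ry(q[1]);Rf=Ra@Ry(q[2]);Rw=Rf@Rz(g4*q[3])@Ry(q[4])
    T=Rw@Rz(-g6*q[5]*-1) # approach axis = +z of this
    p=np.array([0,0,H])+R1@[0,.111*(1-latw),0]+Ra@[0,0,L1]+Rf@[D,0,L2]+Rw@[0,.111*latw,Lw]
    # tool y=approach; tool z at q=0: arm plane dir -> local -x when approach down? fixed below
    Tl=T@np.array([[0,0,-1],[-1,0,0],[0,1,0]],float)
    return p,Tl
E
python3 - <<'E'
from h import *
s=bot.read_state();q=s['joint_positions'];print(q,s['position'])
R=np.array(s['tcp_rot'])
for g4 in (1,-1):
  for g6 in (1,-1):
    p,T=fk(q,(.588,.3915,.1143,.3,.3094),g4,g6); print(g4,g6,Ro.from_matrix(T.T@R).magnitude()*57.3)
g=-1
E
```

```text
[-34.14875426  23.48574158  83.73844225  -1.61007046  82.76537544
 -45.82696016] [ 0.49280072 -0.20968478  0.30946138]
1 1 2.649567412173247e-14
1 -1 91.66067166761128
-1 1 3.220378115503166
-1 -1 92.10927492488713
```

Run:
```python
from h import *
from scipy.optimize import least_squares
s=bot.read_state()
Q=[[-84.712,30.224,82.088,0,67.689,-10.227],[-35.858151,23.160754,95.30,-.0267766,61.569578,-45.725],[-35.0201,37.78118,102.4129,-.0243,39.84254,-47.0287],[-35.01235,18.81762,90.152,.0017,70.9942,-47.0301],s['joint_positions']]
X=[[.167,-.602,.245],[.4872915,-.21538421,.24437],[.4921,-.20938454,.08151],[.49219,-.2092568,.312077],s['position']]
f=lambda x:np.concatenate([fk(q,x[:5],1,1,x[5])[0]-p for q,p in zip(Q,X)])
r=least_squares(f,[.588,.39,.114,.3,.31,0]);print(r.x.round(4),(r.fun*1000).round(1))
```

```text
[0.5861 0.3919 0.1128 0.2736 0.2821 0.068 ] [ 0.2  0.1 -0.2  0.  -0.   0.1 -0.   0.  -0.   0.  -0.   0.2  0.   0.
  0. ]
```

```bash
cat >> h.py <<'E'
PAR=(.5861,.3919,.1128,.2736,.2821)
LO=np.array([-176.69,-43.24,12.49,-82,0,-163.58]);HI=np.array([176.69,126.21,139.97,262,151.66,163.58])
from scipy.optimize import least_squares
def ik(p,R,q0):
    def f(q):
        a,T=fk(q,PAR,1,1,0); return np.r_[(a-p)*10,Ro.from_matrix(T.T@R).as_rotvec()*3]
    r=least_squares(f,np.clip(q0,LO+.01,HI-.01),bounds=(LO,HI),x_scale=50); return r.x,np.linalg.norm(r.fun)
JAR=np.array([.520,.169])
def pour(head,tip,back=.025,zl=.172):
    "TCP pose with the lip at jar centre + back along tray x heading"
    a=np.radians(head);hx=np.array([np.cos(a),np.sin(a)])
    R=Rt(head,tip); c=np.c_[R[:,2],np.cross(-R[:,1],R[:,2]),-R[:,1]] # tray axes in world
    lip=np.r_[JAR+back*hx,zl]
    return lip-c@np.array([-.1,0,.012])+c@np.array([0,0,.081]),R
E
python3 - <<'E'
from h import *
s=bot.read_state()
for head in range(-150,160,15):
    q=np.array(s['joint_positions']);best=None;out=[]
    q[0]=10; q[5]=np.clip(10-head,-160,160)
    for tip in range(0,71,10):
        p,R=pour(head,tip); q,e=ik(p,R,q); out.append((tip,round(e,3)))
        if e>.01: break
    print(head,out[-1],q.round(0), p.round(3))
E
```

```text
-150 (70, np.float64(0.0)) [ 14.  54.  55. -23. 138. 157.] [0.525 0.172 0.29 ]
-135 (70, np.float64(0.0)) [ 19.  52.  59. -34. 132. 147.] [0.524 0.173 0.29 ]
-120 (70, np.float64(0.0)) [ 23.  50.  64. -42. 123. 139.] [0.523 0.174 0.29 ]
-105 (70, np.float64(0.0)) [ 27.  47.  71. -49. 113. 135.] [0.521 0.174 0.29 ]
-90 (70, np.float64(0.0)) [ 31.  44.  79. -56. 102. 133.] [0.52  0.175 0.29 ]
-75 (70, np.float64(0.0)) [ 33.  40.  89. -63.  91. 133.] [0.519 0.174 0.29 ]
-60 (70, np.float64(0.0)) [ 35.  37.  99. -72.  79. 134.] [0.517 0.174 0.29 ]
-45 (70, np.float64(0.115)) [ 35.  33. 107. -82.  69. 136.] [0.516 0.173 0.29 ]
-30 (60, np.float64(0.246)) [ 27.  23. 111. -82.  47. 120.] [0.533 0.161 0.293]
-15 (50, np.float64(0.077)) [ 16.  18. 114. -82.  24. 103.] [0.555 0.16  0.293]
0 (50, np.float64(0.159)) [  9.  16. 116. -82.   7.  88.] [0.556 0.169 0.293]
15 (60, np.float64(0.013)) [  -0.   19.  130.  152.   30. -164.] [0.535 0.173 0.293]
30 (70, np.float64(0.075)) [ -16.   26.  136.  126.   57. -164.] [0.515 0.166 0.29 ]
45 (70, np.float64(0.0)) [ -24.   28.  131.  103.   64. -158.] [0.516 0.165 0.29 ]
60 (70, np.float64(0.0)) [ -26.   29.  122.   83.   71. -150.] [0.517 0.164 0.29 ]
75 (70, np.float64(0.0)) [ -26.   32.  113.   70.   80. -145.] [0.519 0.164 0.29 ]
90 (70, np.float64(0.0)) [ -23.   35.  103.   60.   90. -142.] [0.52  0.163 0.29 ]
105 (70, np.float64(0.0)) [ -20.   39.   93.   52.  100. -141.] [0.521 0.164 0.29 ]
120 (70, np.float64(0.0)) [ -15.   43.   83.   45.  110. -143.] [0.523 0.164 0.29 ]
135 (70, np.float64(0.0)) [ -11.   46.   74.   38.  120. -146.] [0.524 0.165 0.29 ]
150 (70, np.float64(0.0)) [  -6.   49.   67.   29.  129. -152.] [0.525 0.166 0.29 ]
```

Request:
{"api": "jog_arm", "payload": {
  "motion": [0, 0, 0, 4, 0, -3, 0, 0, 0, 8, 0, -6, 0, 0, 0, 8, 0, -6]
}}

```text
time_s: 5.5
position: [0.4903, -0.2081, 0.311]
tcp_rot: [[0.208, -0.002, 0.978], [-0.978, 0.002, 0.208], [-0.002, -1.0, -0.002]]
force: [-0.6, -0.1, -3.8]
opening: 0.155
```

Run:
```python
from h import *
s=bot.read_state();print(s['position'],s['tcp_rot'])
p1=np.array([.52,.02,.31])
print(row(s,p1,Rt(-90,0)))
q=s['joint_positions']
for k in np.linspace(0,1,6):
    q,e=ik(s['position']+k*(p1-s['position']),Rt(12-102*k,0),q);print(q.round(0),round(e,3))
for t in range(0,70,10):
    p,R=pour(-90,t); q,e=ik(p,R,q);print(t,p.round(3),q.round(0),round(e,3))
```

```text
[ 0.49033906 -0.20807889  0.31096282] [[ 0.20797346 -0.00234417  0.97813166]
 [-0.97813213  0.00168637  0.2079776 ]
 [-0.00213703 -0.99999583 -0.00194219]]
[-2.169e+02  1.300e+00  7.640e+01  2.000e-01  1.020e+02  0.000e+00]
[-35.  19.  91.  -0.  71. -47.] 0.0
[-30.  18.  92.   0.  70. -22.] 0.0
[-26.  17.  93.   0.  70.   3.] 0.0
[-20.  17.  93.   0.  70.  29.] 0.0
[-15.  17.  93.  -0.  70.  54.] 0.0
[-10.  18.  92.  -0.  70.  80.] 0.0
0 [0.52  0.044 0.241] [-7. 23. 97. -0. 60. 83.] 0.0
10 [0.52  0.058 0.257] [ -0.  22.  95. -11.  63.  95.] 0.0
20 [0.52  0.074 0.271] [  6.  24.  93. -22.  68. 105.] 0.0
30 [0.52  0.092 0.282] [ 13.  26.  90. -31.  74. 114.] 0.0
40 [0.52  0.112 0.289] [ 19.  29.  88. -38.  81. 121.] 0.0
50 [0.52  0.133 0.293] [ 24.  34.  85. -45.  88. 126.] 0.0
60 [0.52  0.154 0.293] [ 28.  39.  82. -50.  95. 130.] 0.0
```

Request:
{"api": "jog_arm", "payload": {
  "motion": [-4, 0, 1, 0, 2, 0, -13, 0, 5, 0, 6, 0, -23, 0, 8, 0, 11, 0, -34, 0, 12, 0, 16, 0, -47, 0, 17, 0, 22, 0, -59, 0, 21, 0, 28, 0, -72, 0, 26, 0, 34, 0, -85, 0, 30, 0, 40, 0, -98, 0, 34, 0, 46, 0, -111, 0, 39, 0, 52, 0, -123, 0, 44, 0, 58, 0, -136, 0, 48, 0, 64, 0, -149, 0, 52, 0, 70, 0, -162, 0, 57, 0, 76, 0, -174, 0, 61, 0, 82, 0, -187, 0, 66, 0, 88, 0, -200, 0, 70, 0, 94, 0, -211, 0, 74, 0, 99, 0, -217, 0, 76, 0, 102, 0, -217, 0, 76, 0, 102, 0]
}}

```text
time_s: 8.0
position: [0.5215, 0.019, 0.3111]
tcp_rot: [[-1.0, -0.001, 0.002], [-0.002, 0.0, -1.0], [0.001, -1.0, -0.0]]
force: [-0.2, 1.0, -2.7]
opening: 0.16
```

Run:
```python
from h import *
s=bot.read_state();print(s['position'],s['time_s'],s['joint_positions'])
for n in ['scene','top','wrist']:
    p,d=bot.capture(n);cv2.imwrite(f'pics/{n}4.png',p[:,:,::-1]);np.savez(n+'4.npz',p=p,d=d)
a=cv2.imread('pics/top4.png')[110:250,150:350];b=cv2.imread('pics/scene4.png')[90:290,130:350]
cv2.imwrite('pics/c4.png',np.hstack([cv2.resize(a,(500,350),interpolation=2),cv2.resize(b,(300,350),interpolation=2)]))
```

```text
[0.52147267 0.01901181 0.31112206] 8.0 [-1.01880763e+01  1.78185827e+01  9.18723928e+01 -1.07112105e-02
  7.03882705e+01  7.97144738e+01]
```

View pics/c4.png

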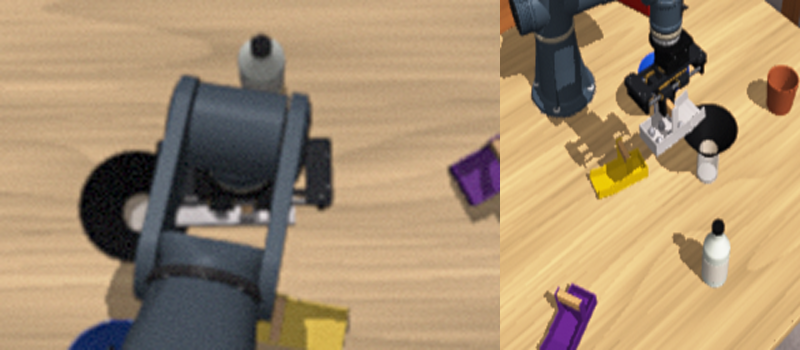

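View pics/wrist4.png

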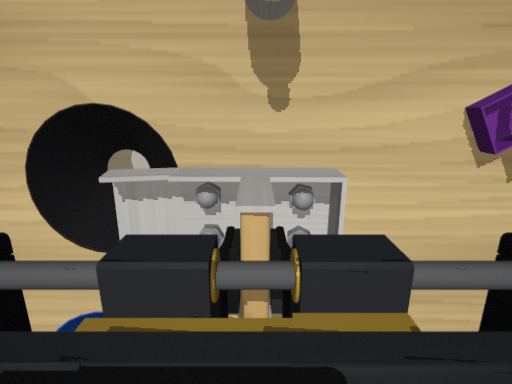

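Run:
```python
from h import *
s=bot.read_state();K,P=cal('wrist',s);f=np.load('wrist4.npz')['p'].astype(int)
m=(f.max(2)<40).astype(np.uint8);m[:,185:]=0;m[:100]=0;m[228:]=0
c=max(cv2.findContours(m,0,1)[0],key=cv2.contourArea)[:,0]
# keep outer boundary: points left/top/bottom
pts=np.array([onz(K,P,u,v,.15)[:2] for u,v in c if (u<100 and v<226) or v<150 and u<165])
A=np.c_[2*pts,np.ones(len(pts))];x=np.linalg.lstsq(A,(pts**2).sum(1),rcond=None)[0];print(len(pts),x[:2],np.sqrt(x[2]+x[0]**2+x[1]**2))
# tray side-wall: back corners & lip tip, tray z=.032 top -> world z
zt=s['position'][2]-.081
for uv,z in [((345,172),.032),((104,175),.024)]:
    X=onz(K,P,*uv,zt+z);print(uv,(s['tcp_rot'].T@(X-s['position'])*1000).round(1))
```

```text
250 [0.53329891 0.17761779] 0.06631653804776937
(345, 172) [-36.3  49.   57.3]
(104, 175) [-32.8  57.  -97.6]
```

Run:
```python
from h import *
s=bot.read_state();K,P=cal('wrist',s);im=np.load('wrist4.npz')['p'];f=im.astype(int)
b=f.sum(2)
pts=[]
for v in range(112,225,6):
    r=b[v,:110]; u=np.nonzero(r<150)[0]
    if len(u): pts.append((u[0],v))
for u in range(50,150,8):
    r=b[90:170,u]; v=np.nonzero(r<150)[0]
    if len(v): pts.append((u,90+v[0]))
print(pts)
X=np.array([onz(K,P,u,v,.15)[:2] for u,v in pts])
A=np.c_[2*X,np.ones(len(X))];x=np.linalg.lstsq(A,(X**2).sum(1),rcond=None)[0];r=np.sqrt(x[2]+x[0]**2+x[1]**2);print(x[:2],r,((np.linalg.norm(X-x[:2],axis=1)-r)*1000).round(1))
# top view with full circle (start): threshold variants
p=np.load('top0.npz')['p'].astype(int);Kt,Pt=cal('top')
for th in (100,160,220):
    m=(p.sum(2)<th).astype(np.uint8);m[:160]=0;m[225:]=0;m[:,:175]=0;m[:,235:]=0
    c=max(cv2.findContours(m,0,1)[0],key=cv2.contourArea)[:,0].astype(float)
    c=c[c[:,1]<200]
    Y=np.array([onz(Kt,Pt,u,v,.15)[:2] for u,v in c]);A=np.c_[2*Y,np.ones(len(Y))];y=np.linalg.lstsq(A,(Y**2).sum(1),rcond=None)[0];print(th,y[:2],np.sqrt(y[2]+y[0]**2+y[1]**2))
```

```text
[(np.int64(58), 112), (np.int64(49), 118), (np.int64(43), 124), (np.int64(38), 130), (np.int64(34), 136), (np.int64(31), 142), (np.int64(29), 148), (np.int64(28), 154), (np.int64(27), 160), (np.int64(26), 166), (np.int64(26), 172), (np.int64(27), 178), (np.int64(28), 184), (np.int64(30), 190), (np.int64(32), 196), (np.int64(34), 202), (np.int64(38), 208), (np.int64(41), 214), (np.int64(47), 220), (50, np.int64(118)), (58, np.int64(112)), (66, np.int64(109)), (74, np.int64(106)), (82, np.int64(105)), (90, np.int64(104)), (98, np.int64(104)), (106, np.int64(105)), (114, np.int64(107)), (122, np.int64(110)), (130, np.int64(113)), (138, np.int64(118)), (146, np.int64(123))]
[0.52430677 0.17012847] 0.0757024080651977 [ 0.3  0.3  0.   0.   0.2  0.2  0.  -0.5 -0.4  0.1  0.2 -0.1 -0.  -0.4
 -0.2  0.5 -0.2  0.7 -0.4 -0.2  0.3 -0.3  0.1 -0.4 -0.1  0.1  0.1 -0.1
 -0.4  0.1 -0.2  0.3]
100 [0.5209646 0.1692316] 0.07144602771336302
160 [0.52099247 0.16963017] 0.07257439573407491
220 [0.52080451 0.16930482] 0.07353821066378582
```

```bash
sed -i 's/JAR=np.array.*/JAR=np.array([.523,.170])/;s/back=.025/back=.03/' h.py
python3 - <<'E'
from h import *
s=bot.read_state()
p,R=pour(-90,0);print(row(s,p,R))
s2={'tcp_rot':R,'position':p}
print([row(s2,*pour(-90,t))[:4].round(0).tolist() for t in range(2,42,2)])
E
```

```text
[ -1.6  70.3 -21.6  -0.    0.    0. ]
[[-0.0, -3.0, -2.0, 2.0], [-0.0, -7.0, -5.0, 4.0], [-0.0, -10.0, -8.0, 6.0], [-0.0, -13.0, -11.0, 8.0], [-0.0, -16.0, -14.0, 10.0], [-0.0, -19.0, -16.0, 12.0], [-0.0, -22.0, -20.0, 14.0], [-0.0, -25.0, -23.0, 16.0], [-0.0, -28.0, -26.0, 18.0], [-0.0, -30.0, -30.0, 20.0], [-0.0, -32.0, -33.0, 22.0], [-0.0, -35.0, -37.0, 24.0], [-0.0, -37.0, -40.0, 26.0], [-0.0, -39.0, -44.0, 28.0], [-0.0, -41.0, -48.0, 30.0], [-0.0, -42.0, -52.0, 32.0], [-0.0, -44.0, -56.0, 34.0], [-0.0, -46.0, -60.0, 36.0], [-0.0, -47.0, -64.0, 38.0], [-0.0, -48.0, -68.0, 40.0]]
```

Request:
{"api": "jog_arm", "payload": {
  "motion": [-2, 10, -6, 0, 0, 0, -2, 25, -14, 0, 0, 0, -2, 40, -22, 0, 0, 0, -2, 55, -22, 0, 0, 0, -2, 66, -22, 0, 0, 0, -2, 70, -22, 0, 0, 0, -2, 70, -22, 0, 0, 0]
}}

```text
time_s: 9.02
position: [0.5236, 0.0405, 0.2414]
tcp_rot: [[-1.0, -0.0, -0.0], [0.0, -0.0, -1.0], [0.0, -1.0, 0.0]]
force: [0.8, -0.2, -3.5]
opening: 0.156
```

Request:
{"api": "jog_arm", "payload": {
  "motion": [0, -3, -2, 2, 0, 0, 0, -7, -5, 4, 0, 0, 0, -10, -8, 6, 0, 0, 0, -13, -11, 8, 0, 0, 0, -16, -14, 10, 0, 0, 0, -19, -16, 12, 0, 0, 0, -22, -20, 14, 0, 0, 0, -25, -23, 16, 0, 0, 0, -28, -26, 18, 0, 0, 0, -30, -30, 20, 0, 0, 0, -32, -33, 22, 0, 0, 0, -35, -37, 24, 0, 0, 0, -37, -40, 26, 0, 0, 0, -39, -44, 28, 0, 0, 0, -41, -48, 30, 0, 0, 0, -42, -52, 32, 0, 0, 0, -42, -52, 32, 0, 0]
}}

```text
time_s: 11.15
position: [0.5235, 0.0935, 0.2831]
tcp_rot: [[-1.0, 0.0, 0.002], [-0.002, -0.53, -0.848], [0.001, -0.848, 0.53]]
force: [0.1, -0.3, -4.0]
opening: 0.16
```

```bash
cat > look.py <<'E'
from h import *
import sys
k=sys.argv[1];s=bot.read_state();print(s['position'],s['time_s'],s['force'],s['opening'],s['joint_positions'].round(0))
for n in ['scene','wrist']:
    p,d=bot.capture(n);cv2.imwrite(f'pics/{n}{k}.png',p[:,:,::-1]);np.savez(n+k+'.npz',p=p,d=d,pos=s['position'],R=s['tcp_rot'])
b=cv2.imread(f'pics/scene{k}.png')[90:230,200:350];w=cv2.imread(f'pics/wrist{k}.png')
cv2.imwrite(f'pics/c{k}.png',np.hstack([cv2.resize(b,(400,373),interpolation=2),cv2.resize(w,(400,373))]))
p,R=pour(-90,0)
r=Ro.from_matrix(R.T@s['tcp_rot']).as_rotvec(degrees=True);print('tip',r)
c=np.c_[s['tcp_rot'][:,2],np.cross(-s['tcp_rot'][:,1],s['tcp_rot'][:,2]),-s['tcp_rot'][:,1]]
print('lip',s['position']+c@[-.1,0,.012-.081])
E
python3 look.py 5
```

```text
[0.52348774 0.09348499 0.28313994] 11.15 [ 0.08854916 -0.2690916  -3.97179713] 0.1600159743018088 [ 14.  27.  89. -32.  75. 115.]
tip [ 3.20206307e+01 -9.68402613e-02 -7.56374908e-03]
lip [0.5233469  0.14168509 0.17161536]
```

View pics/c5.png

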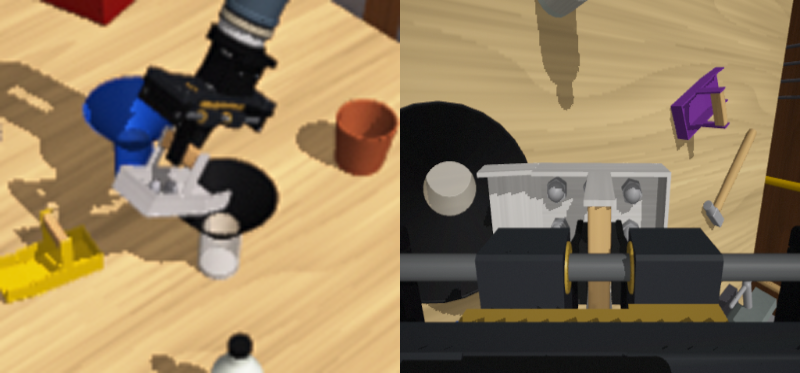

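Run:
```python
from h import *
p,R=pour(-90,32);s2={'tcp_rot':R,'position':p}
print([row(s2,*pour(-90,t))[:4].round(0).tolist() for t in range(34,72,2)])
q=bot.read_state()['joint_positions']
for t in (40,50,60,70,80): 
    q,e=ik(*pour(-90,t),q);print(t,q.round(0),e)
```

```text
[[-0.0, -3.0, -2.0, 2.0], [-0.0, -7.0, -5.0, 4.0], [-0.0, -10.0, -8.0, 6.0], [-0.0, -13.0, -11.0, 8.0], [-0.0, -16.0, -14.0, 10.0], [-0.0, -19.0, -16.0, 12.0], [-0.0, -22.0, -20.0, 14.0], [-0.0, -25.0, -23.0, 16.0], [-0.0, -28.0, -26.0, 18.0], [-0.0, -30.0, -30.0, 20.0], [-0.0, -32.0, -33.0, 22.0], [-0.0, -35.0, -37.0, 24.0], [-0.0, -37.0, -40.0, 26.0], [-0.0, -39.0, -44.0, 28.0], [-0.0, -41.0, -48.0, 30.0], [-0.0, -42.0, -52.0, 32.0], [-0.0, -44.0, -56.0, 34.0], [-0.0, -46.0, -60.0, 36.0], [-0.0, -47.0, -64.0, 38.0]]
40 [ 18.  30.  87. -38.  80. 121.] 4.18589962894418e-15
50 [ 23.  34.  85. -45.  88. 126.] 6.762716273481832e-14
60 [ 27.  39.  82. -51.  95. 130.] 8.71480063607056e-14
70 [ 30.  44.  79. -56. 102. 133.] 2.3111326875862616e-13
80 [ 33.  49.  77. -61. 109. 134.] 2.8004068014876467e-12
```

Continue to 46°, at 2° per row, and look.

Request:
{"api": "jog_arm", "payload": {
  "motion": [0, -3, -2, 2, 0, 0, 0, -7, -5, 4, 0, 0, 0, -10, -8, 6, 0, 0, 0, -13, -11, 8, 0, 0, 0, -16, -14, 10, 0, 0, 0, -19, -16, 12, 0, 0, 0, -22, -20, 14, 0, 0, 0, -22, -20, 14, 0, 0, 0, -22, -20, 14, 0, 0]
}}

```text
time_s: 12.38
position: [0.5236, 0.1212, 0.2918]
tcp_rot: [[-1.0, 0.0, -0.0], [-0.0, -0.72, -0.694], [-0.0, -0.694, 0.72]]
force: [-0.7, -1.1, -2.5]
opening: 0.155
```

```bash
python3 look.py 6
```

```text
[0.52361198 0.12121279 0.29184912] 12.375 [-0.71632077 -1.11480099 -2.50886641] 0.15464116217509136 [ 21.  32.  86. -42.  85. 124.]
tip [ 4.60183431e+01 -8.39211544e-03  2.62648125e-02]
lip [0.52364848 0.14100581 0.17197738]
```

View pics/c6.png

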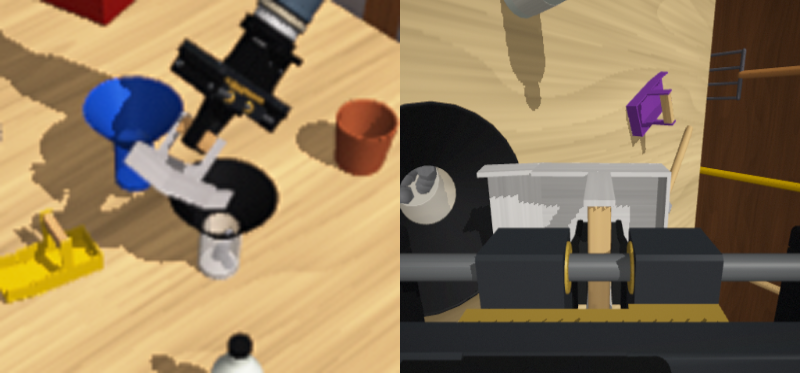

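Request:
{"api": "jog_arm", "payload": {
  "motion": [0, -3, -2, 2, 0, 0, 0, -7, -5, 4, 0, 0, 0, -10, -8, 6, 0, 0, 0, -13, -11, 8, 0, 0, 0, -16, -14, 10, 0, 0, 0, -19, -16, 12, 0, 0, 0, -22, -20, 14, 0, 0, 0, -25, -23, 16, 0, 0, 0, -28, -26, 18, 0, 0, 0, -28, -26, 18, 0, 0, 0, -28, -26, 18, 0, 0, 0, -28, -26, 18, 0, 0]
}}

```text
time_s: 13.98
position: [0.5235, 0.1593, 0.2927]
tcp_rot: [[-1.0, 0.0, -0.001], [0.0, -0.899, -0.439], [-0.001, -0.439, 0.899]]
force: [0.7, 0.7, -1.2]
opening: 0.159
```

```bash
python3 look.py 7
```

```text
[0.52353173 0.15925407 0.29268924] 13.975 [ 0.66507051  0.66319353 -1.20525503] 0.15924933566838095 [ 29.  41.  81. -53.  98. 131.]
tip [6.39858888e+01 2.50085528e-02 2.18904080e-02]
lip [0.52359213 0.14110398 0.17255777]
```

View pics/wrist7.png

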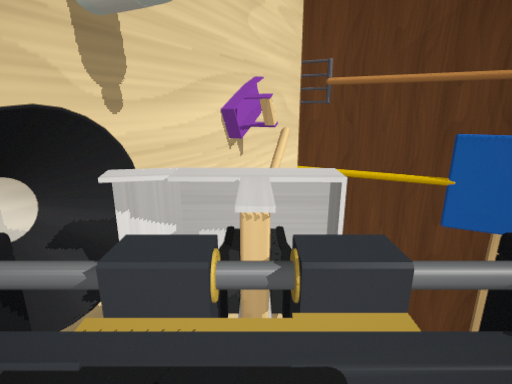

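View pics/c7.png

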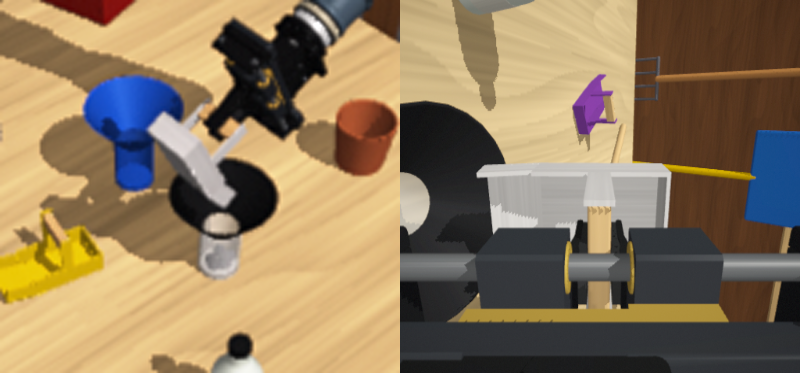

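Run:
```python
from h import *
p,R=pour(-90,64);s2={'tcp_rot':R,'position':p}
print([row(s2,*pour(-90,t,back=.03+(64-t)/64*.03,zl=.172+(64-t)/64*.03))[:4].round(0).tolist() for t in range(60,-1,-4)])
```

```text
[[0.0, 8.0, 7.0, -4.0], [0.0, 16.0, 14.0, -8.0], [0.0, 25.0, 20.0, -12.0], [0.0, 34.0, 25.0, -16.0], [0.0, 43.0, 30.0, -20.0], [0.0, 52.0, 34.0, -24.0], [0.0, 61.0, 38.0, -28.0], [0.0, 70.0, 41.0, -32.0], [0.0, 80.0, 44.0, -36.0], [0.0, 89.0, 46.0, -40.0], [0.0, 98.0, 47.0, -44.0], [0.0, 108.0, 48.0, -48.0], [0.0, 116.0, 48.0, -52.0], [0.0, 125.0, 48.0, -56.0], [0.0, 134.0, 47.0, -60.0], [0.0, 142.0, 46.0, -64.0]]
```

Request:
{"api": "jog_arm", "payload": {
  "motion": [0, 8, 7, -4, 0, 0, 0, 16, 14, -8, 0, 0, 0, 25, 20, -12, 0, 0, 0, 34, 25, -16, 0, 0, 0, 43, 30, -20, 0, 0, 0, 52, 34, -24, 0, 0, 0, 61, 38, -28, 0, 0, 0, 70, 41, -32, 0, 0, 0, 80, 44, -36, 0, 0, 0, 89, 46, -40, 0, 0, 0, 98, 47, -44, 0, 0, 0, 108, 48, -48, 0, 0, 0, 116, 48, -52, 0, 0, 0, 125, 48, -56, 0, 0, 0, 134, 47, -60, 0, 0, 0, 142, 46, -64, 0, 0, 0, 142, 46, -64, 0, 0, 0, 142, 46, -64, 0, 0]
}}

```text
time_s: 16.32
position: [0.5231, 0.0117, 0.2716]
tcp_rot: [[-1.0, -0.001, 0.0], [-0.0, -0.001, -1.0], [0.001, -1.0, 0.001]]
force: [0.3, 0.0, -1.9]
opening: 0.156
```

```bash
python3 look.py 8
```

```text
[0.52306975 0.01173554 0.27162691] 16.325 [ 0.25953845  0.00883957 -1.88822938] 0.1561044091841236 [-11.  20.  95.  -0.  65.  79.]
tip [ 0.06694899 -0.02115593 -0.04592831]
lip [0.52297748 0.11165483 0.20251014]
```

View pics/c8.png

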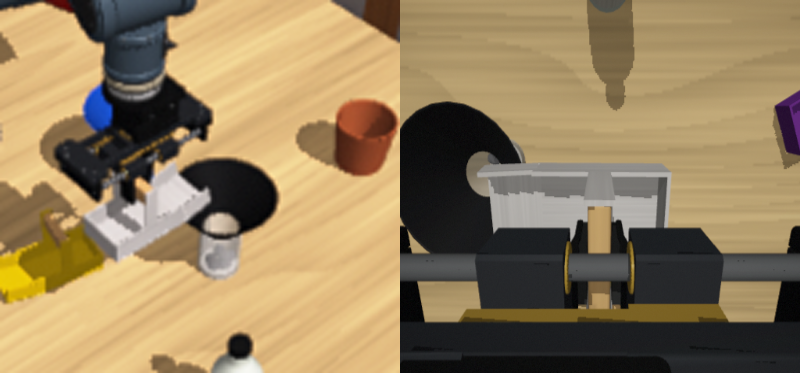

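Request:
{"api": "jog_arm", "payload": {
  "motion": [0, 0, 15, 0, 0, 0, 0, 0, 45, 0, 0, 0, 0, 10, 80, 0, 0, 0, 0, 30, 110, 0, 0, 0, 0, 60, 127, 0, 0, 0, 0, 95, 132, 0, 0, 0, 0, 130, 132, 0, 0, 0, 0, 155, 132, 0, 0, 0, 0, 170, 132, 0, 0, 0, 0, 180, 132, 0, 0, 0, 0, 185, 132, 0, 0, 0, 0, 188, 132, 0, 0, 0, 0, 188, 132, 0, 0, 0]
}}

```text
time_s: 18.05
position: [0.5238, -0.1204, 0.0838]
tcp_rot: [[-1.0, 0.001, 0.0], [-0.0, -0.0, -1.0], [-0.001, -1.0, 0.0]]
force: [-0.4, -0.5, -1.7]
opening: 0.158
```

```bash
python3 look.py 9
```

```text
[ 0.52382551 -0.12037081  0.08380786] 18.05 [-0.40357188 -0.47676222 -1.66072692] 0.15843827949961864 [-25.  38. 102.  -0.  40.  65.]
tip [ 0.02054055 -0.0259556   0.04051558]
lip [ 0.52382902 -0.02039555  0.01477202]
```

View pics/scene9.png

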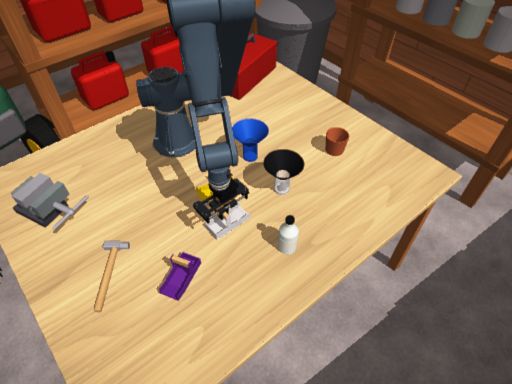

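Request:
{"api": "jog_arm", "payload": {
  "motion": [0, 1, 0, 0, 0, 0, 0, 2, 0, 0, 0, 0, 0, 2, 0, 0, 0, 0]
}}

```text
time_s: 18.52
position: [0.5237, -0.1204, 0.0816]
tcp_rot: [[-1.0, 0.0, 0.0], [-0.0, -0.0, -1.0], [-0.0, -1.0, 0.0]]
force: [-1.0, -0.1, -1.1]
opening: 0.16
```

Request:
{"api": "jog_arm", "payload": {
  "motion": [0, 0, 0, 0, 0, 0, 0, 0, 0, 0, 0, 0, 0, 0, 0, 0, 0, 0, 0, 0, 0, 0, 0, 0, 0, 0, 0, 0, 0, 0, 0, 0, 0, 0, 0, 0],
  "gripper": 1.0
}}

```text
time_s: 19.27
position: [0.5235, -0.1203, 0.0815]
tcp_rot: [[-1.0, 0.0, 0.0], [-0.0, 0.0, -1.0], [-0.0, -1.0, -0.0]]
force: [0.4, -0.6, 0.5]
opening: 0.757
```

Request:
{"api": "jog_arm", "payload": {
  "motion": [0, -10, 0, 0, 0, 0, 0, -35, 0, 0, 0, 0, 0, -75, 0, 0, 0, 0, 0, -120, 0, 0, 0, 0, 0, -170, 0, 0, 0, 0, 0, -220, 0, 0, 0, 0, 0, -250, 0, 0, 0, 0, 0, -250, 0, 0, 0, 0]
}}

```text
time_s: 20.27
position: [0.5247, -0.1207, 0.3348]
tcp_rot: [[-1.0, 0.007, 0.0], [-0.0, -0.003, -1.0], [-0.007, -1.0, 0.003]]
force: [0.6, 0.1, -0.6]
opening: 1.004
```

```bash
python3 look.py 10
python3 - <<'E'
from h import *
s=bot.read_state()
# view the jar with the wrist camera looking straight down its axis: find tcp
c=bot.get_calibration('wrist')['hand_eye']
print(row(s,[.46,.10,.42],Rt(-90,0)))
K,P=cal('wrist',s);print(P[:3,3],-P[:3,2])
E
```

```text
[ 0.52467756 -0.12074628  0.33479386] 20.275 [ 0.63673827  0.11449377 -0.56116295] 1.0042307940156912 [-25.  18.  88.   0.  74.  65.]
tip [ 0.17346654 -0.02163428  0.37925209]
lip [ 0.52509756 -0.02095556  0.26549281]
[  62.9  -88.7 -220.     0.     0.     0. ]
[ 0.59759384 -0.12083972  0.47146232] [-2.73579425e-01  5.43001212e-05 -9.61849414e-01]
```

View pics/c10.png

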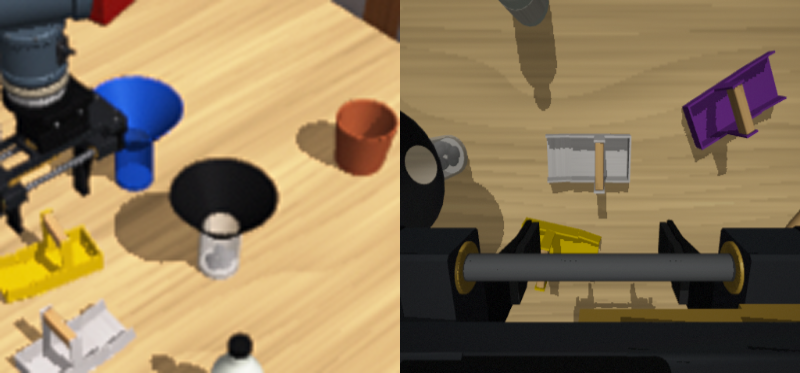

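Request:
{"api": "jog_arm", "payload": {
  "motion": [15, -10, -50, 0, 0, 0, 30, -20, -100, 0, 0, 0, 45, -30, -150, 0, 0, 0, 55, -30, -200, 0, 0, 0, 65, -30, -250, 0, 0, 0, 75, -30, -280, 0, 0, 0, 75, -30, -290, 0, 0, 0, 75, -30, -290, 0, 0, 0, 75, -30, -290, 0, 0, 0]
}}

```text
time_s: 21.5
position: [0.4488, 0.1686, 0.3609]
tcp_rot: [[-1.0, -0.001, -0.001], [0.001, -0.001, -1.0], [0.001, -1.0, 0.001]]
force: [-0.3, -0.2, 0.1]
opening: 1.006
```

```bash
python3 look.py 11
python3 - <<'E'
from h import *
f=np.load('wrist11.npz');s={'position':f['pos'],'tcp_rot':f['R']};K,P=cal('wrist',s)
u,v=map(int,proj(K,P,[.523,.17,.05]));print(u,v)
im=cv2.imread('pics/wrist11.png');c=im[max(0,v-60):v+60,u-60:u+60];cv2.imwrite('pics/jar11.png',cv2.resize(c,(480,480),interpolation=2))
sc=cv2.imread('pics/scene11.png')[140:210,255:315];cv2.imwrite('pics/jar11s.png',cv2.resize(sc,(480,560),interpolation=2))
E
```

```text
[0.44884532 0.16864044 0.36091602] 21.5 [-0.29253034 -0.19900214  0.09636155] 1.005886803489355 [ 7. 11. 93. -0. 76. 97.]
tip [ 0.0404927   0.05806334 -0.05179961]
lip [0.44888422 0.26859163 0.29184535]
252 108
```

View pics/jar11.png

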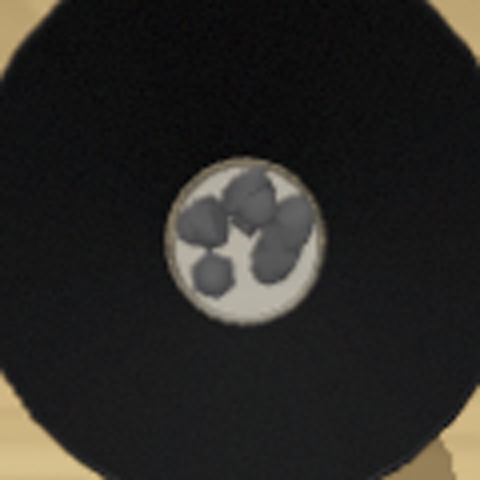

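View pics/scene11.png

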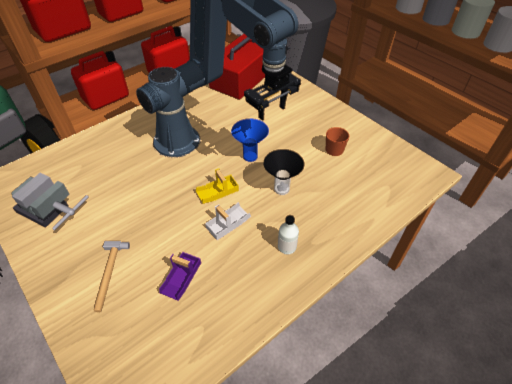

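View pics/jar11s.png

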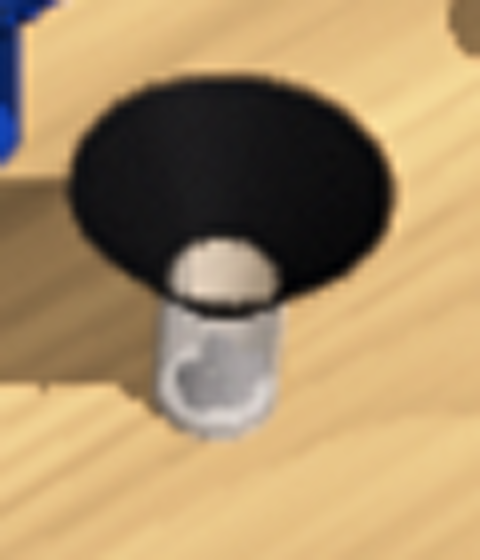

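```bash
python3 - <<'E'
from h import *
f=np.load('wrist11.npz');s={'position':f['pos'],'tcp_rot':f['R']};K,P=cal('wrist',s)
v0,u0=48,192
H=[]
for v in range(86,132,3):
    L=[]
    for u in range(232,275,3):
        o,d=ray(K,P,u,v);L.append(int(round((o+d*f['d'][v,u])[2]*1000)) if f['d'][v,u]>0 else -1)
    print(L)
E
python3 - <<'E'
import cv2
a=cv2.imread('pics/wrist11.png')[85:132,230:278]
g=cv2.convertScaleAbs(a,alpha=1.6)
cv2.imwrite('pics/jar11b.png',cv2.resize(g,(564,552),interpolation=2))
b=cv2.imread('pics/wrist10.png')
cv2.imwrite('pics/tray10.png',cv2.resize(b[120:230,0:330],None,fx=2.4,fy=2.4))
E
```

```text
[97, 96, 92, 91, 90, 88, 88, 86, 86, 89, 89, 92, 95, 96, 101]
[98, 93, 89, 87, 50, 28, 7, 8, 39, 32, 86, 89, 91, 94, 95]
[94, 90, 86, 36, 6, 6, 42, 42, 42, 6, 6, 42, 88, 90, 94]
[91, 87, 37, 5, 5, 36, 41, 43, 42, 39, 7, 5, 47, 89, 93]
[88, 85, 5, 18, 23, 16, 40, 42, 44, 42, 22, 25, 23, 86, 91]
[89, 30, 19, 24, 25, 16, 22, 43, 43, 41, 27, 27, 25, 41, 90]
[88, 12, 21, 23, 24, 17, 7, 24, 39, 22, 24, 23, 25, 16, 89]
[86, 8, 20, 23, 24, 20, 6, 8, 21, 21, 23, 23, 23, 14, 89]
[87, 7, 5, 7, 12, 6, 7, 5, 21, 25, 23, 21, 6, 14, 89]
[86, 23, 8, 16, 23, 23, 4, 6, 21, 24, 23, 24, 5, 33, 87]
[88, 44, 5, 20, 23, 22, 13, 7, 18, 20, 22, 7, 4, 87, 91]
[89, 87, 19, 20, 22, 22, 5, 6, 7, 6, 6, 7, 29, 89, 92]
[93, 90, 84, 13, 5, 7, 6, 6, 6, 6, 6, 17, 86, 90, 94]
[96, 93, 88, 86, 29, 6, 5, 6, 5, 7, 33, 87, 90, 93, 97]
[99, 96, 92, 89, 87, 86, 85, 50, 86, 88, 89, 91, 92, 96, -1]
[102, 99, 97, 95, 94, 91, 90, 90, 91, 91, 92, 94, 98, 99, 105]
```

View pics/jar11b.png

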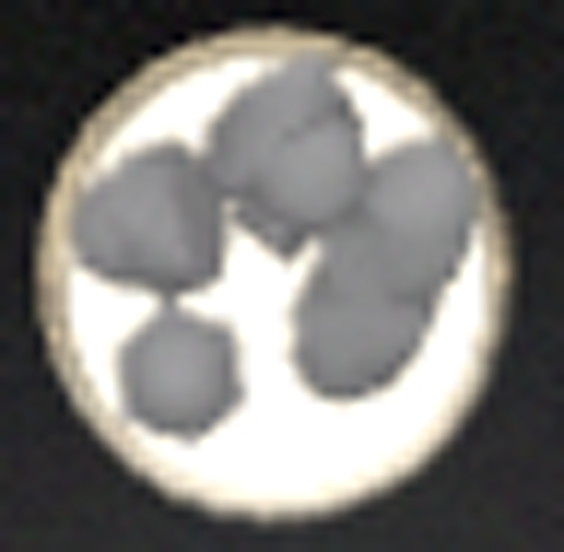

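View pics/tray10.png

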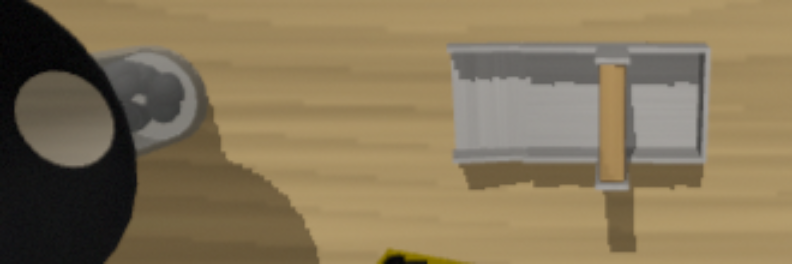

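```bash
python3 -c "
from rig import bot
s=bot.read_state();print(s['time_s'],s['force']);print(bot.hand_in())"
```

```text
21.6 [ 0.07585378 -0.01313192 -0.11866161]
the job is handed in; nothing more can be done
None
```

I picked up the tray by its bar and poured it over the funnel, tipping slowly to 64° with the lip about 29 mm from the funnel's axis. I then set it down flat at about (0.52, -0.12), let go and drew back. I handed the job in at 21.6 s; no verdict is reported.

**Nuts:** The last wrist picture and its depth show four nuts on the jar floor and a stack about 42 mm high, which I take to be two nuts. The lower nut of the stack shows only at its edges, so six is partly inferred. The tray looks empty, and I saw no stray nuts on the bench.

**Jar and tray:** The jar looks upright, and its rim fits agree to about 3 mm. At release the tool stood at the same height as at the grasp, so the tray is down on the bench.

**Bystanders:** The bottle, hammer and pot look unmoved in the last scene picture. I did not measure their positions.

**Checks that disagreed:** One early rim fit gave a 66 mm radius from a poor mask; I redid it and got 76 mm. The carried weight after pouring read 1.7 to 1.9 N, against 2.2 N expected for the empty tray.

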